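Close the jewellery tumbler

ROBOT

A 6-joint arm with a two-finger parallel gripper is mounted at the origin on the work surface. World frame = base frame: x ahead of the robot, y to its left, z up, the work surface at z = 0. Lengths are in mm, angles in rad, forces in N, time in s.
With the tool pointing down it reaches from about 400 to 925 mm from the base axis. Payload 12.5 kg.
Tool frame: the origin (TCP) lies where the fingers leave the gripper's body, on its centre line; the fingertips stand 78 mm ahead of it and the grasp point (between the pads) lies 59 mm ahead of it (env.nose_length is the distance from the TCP to the fingertips, in mm); z points along the fingers, y is the line along which they close (so a half turn about z gives the same grasp; the last joint's range is limited). The gripper opens to 95 mm and grips with 3 to 60 N. Pads are 20 mm wide; open, the fingers measure 119 mm over their backs; the gripper's body (75 mm by 180 mm) begins 59 mm behind the grasp point.
Start: joints at [1.241, 0.491, 1.559, -0, 1.092, -0.106], TCP at [138.689, 609.429, 292.261] pointing down, gripper open.
Joint ranges: [-3.1, 3.1], [-0.84, 2.19], [0.05, 2.79], [-1.13, 4.28], [0.06, 2.93], [-2.69, 2.69]. Speed limits (rad/s): [2.22, 2.22, 2.79, 3.14, 3.14, 3.14].

INTERFACE

Orientations are given as [roll, pitch, yaw] about the fixed x, y, z axes, in that order (R = Rz(yaw) Ry(pitch) Rx(roll)).
In Python, from cell import env gives the robot as it stands. The module is installed in compiled form; this text tells all that it offers.
- The arm moves only by the tool send_rows, never from a script. Its argument "series" is text: rows parted by semicolons, each of 6 numbers parted by spaces: the shift along the tool's x, y, z as a fraction of full scale, then the turn, a rotation vector about the tool's x, y, z as a fraction of full scale. A call has 1 to 5 rows; each row shifts and turns the commanded pose from where the row before left it, along the tool's axes as they then stand; what a row does not reach is not made up. Full scale, the value 1, is 60 mm for a shift and 10 degrees for a turn. A row lasts 1/8 s, in which the tool goes at most 62.5 mm and 10.7 degrees, less where a joint would pass 70% of its speed; a pose out of reach is approached as far as the arm can. A call with a number of a shift or a turn outside -1 to 1 is refused whole. A call with a gripper value outside its range is refused whole. "fingers" is the opening, from 0 (shut) to 1 (fully open), set as the call begins (left out, the last holds). The fingers move at their own pace and stop on an object; the grip force is fixed at half the most. Time passes only in rows, so rows that do not move let the fingers close. It gives the time, the measured TCP pose, the force, the opening and the grip force at its end, in the units of the state.
- env.state(): the state, without advancing time (a new reading comes with each control period).
- env.read_camera(name): name is "side" or "top"; returns a dict with "color" (400x640x3 uint8, red, green, blue), "z_map" (400x640 float32, mm along the optical axis (not along the pixel's ray), 0 where there is no reading), "fovy" (degrees; the focal length in pixels is half the picture's height over the tangent of half this angle, whatever the lens; pixels are square), "cx", "cy" (the principal point, pixels), "R" (3x3) and "t" (3): a world point X has camera coordinates R X + t. Camera axes: x right, y down, z forward; pixel columns grow to the right and rows downward; lengths in mm; the calibration is good to about 2 mm. A picture is of the moment at which its call begins.
- env.job_done(): hands the job in; it is judged then, once.
The state is a dict: "t": time; "joints": joint angles; "qvel": joint speeds; "tau": joint torques, N m; "eef_pos": TCP position; "tcp_rot": TCP orientation; "ft_force": force on the tool from outside, world axes, zero at the start; "moment": the same for the moment, N m; "opening": opening from 0.0 (shut) to 1.0 (fully open); "grip_force": force on a finger pad.
Only numpy, scipy, OpenCV 4.12 (cv2) and the standard library are available. Lean on these libraries where they do the work, as an engineer would, in place of code of your own. Each camera call takes 0.05 s, during which the arm holds its last target. There are 200 camera calls.

TASK

Close the polishing tumbler: lower the orange lid with the yellow wing nut onto the orange bowl so that it goes over the centre stud and lies flat on the rim, then turn the wing nut clockwise (seen from above) until it is snug against its stop, and let go. Leave the smaller grey lid where it is: it belongs to another machine.

Things in the scene. Friction and masses are not known exactly. Their poses are not given: they have to be found in the camera images.
- nut_grip (a point): centre of the orange lid's yellow wing nut, an upright butterfly grip 12 mm thick (own y), 74 wide (x), 39 high, top 15 mm above this point. Captive on the lid: lift the lid by it. Lid: loose disc, 160 mm diameter, 8 thick, 0.4 kg, flat on the bench; its boss (42 mm diameter) reaches up to 24 mm below this point; the underside is 48 mm below it and has a 26 mm centre hole, 24 deep, for the stud
- wing_nut (a joint): turn of the yellow wing nut relative to its lid, rad; grows clockwise seen from above. Starts loose at 0 to 0.25; snug against its stop at 1.4 (less than a quarter turn). Light friction (0.03 N m) keeps it where it is left. With the lid's weight let down on the rim, or lightly pressed onto it, the lid stays still while the nut turns; while it hangs from the gripped nut, both turn together
- bowl_seat (a point): point on the tumbler's stud axis level with the bowl's rim, 160 mm above the bench, z up. Fixed tumbler: blue motor housing, open orange bowl 150 mm across, steel stud 12 mm in diameter in the middle, its tapered tip 20 mm above this point. Seated, the lid's underside is level with this point, nut_grip 48 mm above it
- grey_nut (a point): centre of the black wing grip on the smaller grey lid (120 mm diameter), the wrong one, to be left alone; loose, flat on the bench, this point 48 mm above the bench; grip 12 mm thick, 74 wide, its top 15 mm above this point

How it is judged:
By the outcome, as a careful person would: the job done as asked, in the order asked, and still so for the second after the job is handed in, with the robot touching nothing.
It also fails if it takes over 45 s, if anything falls off the work surface, if the arm or the gripper's body presses on something with over 40 N, if the wrist force passes 120 N, or if a joint passes its speed limit or range.

## Working session

There is one attempt and no reset: what is moved stays moved. The work goes in short steps, Python scripts to look and compute and a tool call to move; the robot and the scene stay as the last step left them, time stands still between calls to the robot, and variables do not carry over. Pictures are saved under pics/ and viewed, at most 10 in all, crops included, and the job is handed in when it is done.

Besides the shell and the picture viewer there is one more tool, called after "Request:" as name(argument=value, ...), one argument or row to a line, values as JSON. send_rows: Moves the arm, as the interface text tells. Shift numbers are shares of 60 mm and turn numbers shares of 10 degrees, none past 1 either way. Its arguments: {"type":"object","properties":{"series":{"type":"string"},"fingers":{"type":"number"}},"required":["series"]}

```bash
mkdir -p pics
cat > h.py <<'E'
from cell import env
import numpy as np, cv2
def cam(n):
    c=env.read_camera(n); c['f']=200/np.tan(np.radians(c['fovy'])/2); c['R']=np.array(c['R']);c['t']=np.array(c['t']);return c
def pts(c):
    z=c['z_map']; v,u=np.mgrid[:z.shape[0],:z.shape[1]]
    P=np.stack([(u-c['cx'])/c['f']*z,(v-c['cy'])/c['f']*z,z],-1)
    return (P-c['t'])@c['R']
def save(c,n): cv2.imwrite('pics/'+n,c['color'][...,::-1])
E
python3 - <<'E'
from h import *
for n in('top','side'):
    c=cam(n); save(c,n+'0.png'); print(n,c['f'],c['cx'],c['cy'],-c['R'].T@c['t'],c['R'][2], (c['z_map']>0).mean())
s=env.state();print(s)
E
```

```text
top 403.41180195306174 318.2005983608264 195.55370234985938 [ 416.81446041  -15.29081847 1049.04745168] [ 0.09424961  0.02980408 -0.99510237] 0.9961875
side 479.83971845127206 325.1842087939187 197.0689676771515 [-103.69895755 -578.44240912 1060.8943827 ] [ 0.49479485  0.47238511 -0.72940412] 0.99598828125
{'t': 0.1, 'joints': array([ 1.24137460e+00,  4.91483735e-01,  1.55938760e+00,  8.63847714e-06,
        1.09170168e+00, -1.05607525e-01]), 'qvel': array([-0.00156077, -0.00227361, -0.00089408, -0.00093607, -0.00059329,
        0.00020236]), 'tau': array([ 1.93095409e-03, -6.13619828e+01, -2.58604485e+01,  6.93818950e-02,
        4.70787473e-02, -6.28185035e-05]), 'eef_pos': array([138.65460626, 609.28306519, 291.73011909]), 'tcp_rot': array([-3.14061856e+00, -1.10960835e-04,  2.91777441e+00]), 'ft_force': array([ 0.69049721, -0.03871148,  0.21905532]), 'moment': array([ 0.02693185,  0.03498144, -0.0483733 ]), 'grip_force': 0.0, 'opening': 1.0001429588677246}
```

View pics/top0.png

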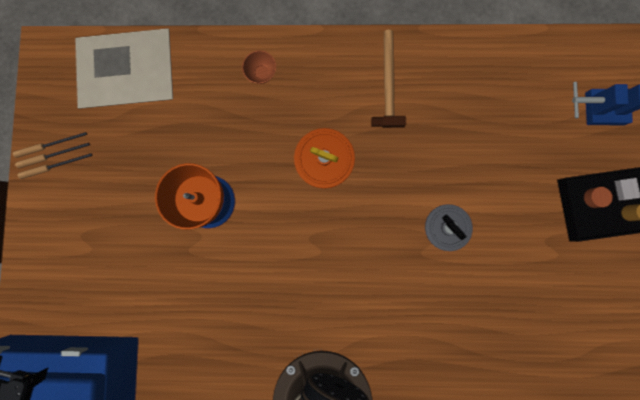

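View pics/side0.png

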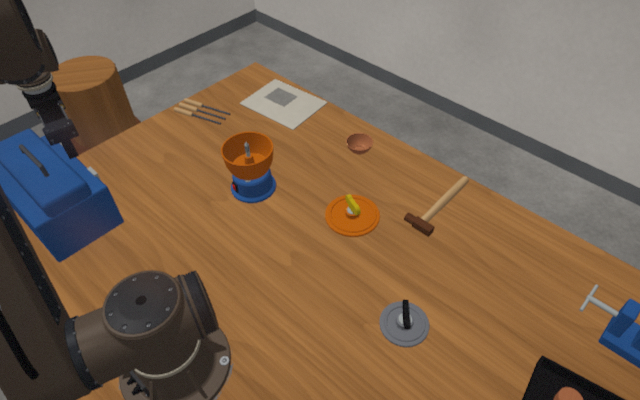

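The top view shows the orange lid at (324,157) with its yellow nut, the bowl at (190,197), and the grey lid at (449,228). The side view has the nut at (353,206), the bowl at (248,160) and the stud tip at about (247,145).

```bash
cat >> h.py <<'E'
def yellow(c):
    h=cv2.cvtColor(c['color'],cv2.COLOR_RGB2HSV); return (h[...,0]>24)&(h[...,0]<35)&(h[...,1]>150)&(h[...,2]>60)
def orange(c):
    h=cv2.cvtColor(c['color'],cv2.COLOR_RGB2HSV); return (h[...,0]<13)&(h[...,1]>215)&(h[...,2]>110)
def circ(xy):
    for _ in range(4):
        A=np.c_[2*xy,np.ones(len(xy))]; s=np.linalg.lstsq(A,(xy**2).sum(1),rcond=None)[0]
        r=np.sqrt(s[2]+s[0]**2+s[1]**2); e=abs(np.linalg.norm(xy-s[:2],axis=1)-r); xy=xy[e<=max(3,np.percentile(e,85))]
    return s[:2],r
E
python3 - <<'E'
from h import *
for n in('top','side'):
    c=cam(n);P=pts(c);y=yellow(c);Y=P[y]
    Y=Y[np.linalg.norm(Y[:,:2]-np.median(Y[:,:2],0),axis=1)<60]
    T=Y[Y[:,2]>Y[:,2].max()-10]
    print(n,'nut',len(Y),Y.mean(0),Y[:,2].min(),Y[:,2].max())
    if len(T)>3:
        r=cv2.minAreaRect(T[:,:2].astype(np.float32));u,s,vt=np.linalg.svd(T[:,:2]-T[:,:2].mean(0));print(' top rect',r,np.degrees(np.arctan2(vt[0,1],vt[0,0])))
    o=orange(c);m=np.median(Y[:,:2],0)
    L=o&(np.linalg.norm(P[...,:2]-m,axis=2)<110)&(P[...,2]<40)
    k=cv2.findContours(L.astype(np.uint8),0,cv2.CHAIN_APPROX_NONE)[0];k=max(k,key=cv2.contourArea)[:,0]
    print(' lid',circ(P[k[:,1],k[:,0],:2].astype(float)),np.median(P[L][:,2]))
    B=o&(P[...,2]>153)&(P[...,2]<168)
    print(' bowl',B.sum(),circ(P[B][:,:2].astype(float)))
    Bc=circ(P[B][:,:2].astype(float))[0]
    S=P[(np.linalg.norm(P[...,:2]-Bc,axis=2)<25)&(P[...,2]>130)]; print(' stud',len(S),S.mean(0) if len(S) else 0, S[:,2].max() if len(S) else 0)
E
```

```text
return _methods._mean(a, axis=axis, dtype=dtype,
  ret = um.true_divide(
Traceback (most recent call last):
ValueError: zero-size array to reduction operation maximum which has no identity
```

```bash
cat > m.py <<'E'
from h import *
def measure(n,c=None):
    c=c or cam(n);P=pts(c)
    h=cv2.cvtColor(c['color'],cv2.COLOR_RGB2HSV)
    y=yellow(c)&(abs(P[...,1])<400)&(P[...,0]>250)&(P[...,2]>20)
    k,l,st,_=cv2.connectedComponentsWithStats(y.astype(np.uint8)); i=1+st[1:,4].argmax() if k>1 else 0
    if not i: print('no yellow'); return
    Y=P[l==i]; T=Y[Y[:,2]>np.percentile(Y[:,2],90)-8]
    r=cv2.minAreaRect(T[:,:2].astype(np.float32))
    vt=np.linalg.svd(T[:,:2]-T[:,:2].mean(0))[2];print(n,'nut',len(Y),len(T),T.mean(0),'rect',r,'ang',np.degrees(np.arctan2(vt[0,1],vt[0,0])))
    o=orange(c);m=np.median(Y[:,:2],0)
    L=o&(np.linalg.norm(P[...,:2]-m,axis=2)<110)&(P[...,2]<40)
    if L.sum()>50:
        k=max(cv2.findContours(L.astype(np.uint8),0,cv2.CHAIN_APPROX_NONE)[0],key=cv2.contourArea)[:,0]
        print(' lid',circ(P[k[:,1],k[:,0],:2].astype(float)),np.median(P[L][:,2]))
    B=o&(P[...,2]>150)&(P[...,2]<170)
    if B.sum()>20:
        b=circ(P[B][:,:2].astype(float));print(' bowl',B.sum(),b)
        S=P[(np.linalg.norm(P[...,:2]-b[0],axis=2)<25)&(P[...,2]>130)]
        if len(S): print(' stud',len(S),S.mean(0),S[:,2].max())
if __name__=='__main__':
    c=cam('top');h=cv2.cvtColor(c['color'],cv2.COLOR_RGB2HSV);print(h[150:160,312:338:3].tolist()[4],h[160,305],h[170,160],pts(c)[155,324])
    measure('top',c);measure('side')
E
python3 m.py
```

```text
[[11, 219, 154], [17, 209, 117], [23, 203, 117], [23, 203, 156], [23, 204, 161], [23, 201, 160], [22, 205, 154], [14, 213, 157], [10, 216, 158]] [ 10 216 162] [ 13 172 117] [611.88496828   0.85219533  59.92274222]
no yellow
side nut 128 78 [612.10232175  -2.21234495  59.26071162] rect ((613.285400390625, -2.2930145263671875), (65.64636993408203, 13.664880752563477), 69.10043334960938) ang 68.67336807736395
```

```bash
sed -i 's/h\[...,0\]>24/h[...,0]>19/; s/h\[...,0\]<13)&(h\[...,1\]>215)/h[...,0]<14)\&(h[...,1]>195)/' h.py; python3 m.py; python3 -c "
from h import *
s=env.state();print(s['eef_pos'],s['tcp_rot'])"
```

```text
[[11, 217, 154], [17, 215, 116], [23, 202, 116], [23, 203, 156], [23, 204, 160], [23, 199, 163], [22, 206, 156], [14, 214, 156], [10, 217, 159]] [ 10 219 162] [ 13 170 117] [611.6327798    0.83132554  61.20148937]
top nut 155 123 [612.0863085    1.52125977  76.38363239] rect ((529.5656127929688, -17.958816528320312), (218.190185546875, 57.208335876464844), 13.336418151855469) ang -159.08463085150626
 lid (array([615.95450545,   2.20919303]), np.float64(78.83397784091713)) 7.947160340115156
 bowl 406 (array([498.85246009, 303.77126413]), np.float64(72.0359684549444))
 stud 80 [498.72476167 299.98633964 153.59186928] 180.68770121641512
side nut 156 90 [612.8774506   -2.57410306  58.81442949] rect ((614.3065795898438, -0.5616378784179688), (68.40108489990234, 14.694807052612305), 68.18059539794922) ang -111.90408530882794
 lid (array([610.84824355,  -2.33470955]), np.float64(16.69431028424276)) 8.103572125333958
 bowl 186 (array([496.38263385, 300.7221857 ]), np.float64(71.72117768064713))
 stud 67 [495.66432767 299.01433555 153.57311492] 178.23353679067924
[138.67940162 609.40147787 292.11532495] [-3.14139599e+00 -7.61099433e-06  2.91782538e+00]
```

Request:
send_rows(
  series="0 0 0 0 0 1;0 0 0 0 0 1;0 0 0 0 0 1;0 0 0 0 0 1;0 0 0 0 0 1",
  fingers=1,
)

```text
t: 0.98
eef_pos: [138.7, 609.4, 292.2]
tcp_rot: [3.142, -0.0, 2.039]
ft_force: [0.4, -0.0, -0.7]
opening: 0.998
grip_force: 0.0
```

Request:
send_rows(
  series="0 0 0 0 0 1;0 0 0 0 0 1;0 0 0 0 0 1;0 0 0 0 0 1;0 0 0 0 0 0.92",
)

```text
t: 1.6
eef_pos: [138.7, 609.4, 292.2]
tcp_rot: [-3.142, 0.0, 1.181]
ft_force: [0.7, -0.0, -0.7]
opening: 1.003
grip_force: 0.0
```

Request:
send_rows(
  series="-0.46 0.8 0 0 0 0;-0.46 0.8 0 0 0 0;-0.46 0.8 0 0 0 0;-0.46 0.8 0 0 0 0;-0.46 0.8 0 0 0 0",
)

```text
t: 2.22
eef_pos: [310.3, 390.1, 292.4]
tcp_rot: [3.141, -0.001, 1.187]
ft_force: [-0.2, 0.2, -0.3]
opening: 1.004
grip_force: 0.0
```

Request:
send_rows(
  series="-0.46 0.8 0 0 0 0;-0.46 0.8 0 0 0 0;-0.46 0.8 0 0 0 0;-0.46 0.8 0 0 0 0;-0.46 0.8 0 0 0 0",
)

```text
t: 2.85
eef_pos: [481.2, 171.9, 292.4]
tcp_rot: [3.141, -0.0, 1.186]
ft_force: [0.8, 0.4, -0.3]
opening: 0.994
grip_force: 0.0
```

Request:
send_rows(
  series="-0.46 0.8 0 0 0 0;-0.46 0.8 0 0 0 0;-0.46 0.8 0 0 0 0;-0.46 0.74 0 0 0 0;0 0 0 0 0 0",
)

```text
t: 3.48
eef_pos: [614.8, -2.2, 291.6]
tcp_rot: [3.142, 0.0, 1.183]
ft_force: [-0.9, -0.1, -0.1]
opening: 1.002
grip_force: 0.0
```

Request:
send_rows(
  series="0 0 0.7 0 0 0;0 0 0.7 0 0 0;0 0 0.6 0 0 0;0 0 0 0 0 0",
)

```text
t: 3.98
eef_pos: [612.3, 1.3, 170.3]
tcp_rot: [-3.137, 0.001, 1.187]
ft_force: [0.5, -0.4, -0.3]
opening: 1.0
grip_force: 0.0
```

Run:
```python
from m import *
c=cam('side');measure('side',c);measure('top')
im=cv2.resize(c['color'][120:270,270:450,::-1],None,fx=4,fy=4);cv2.imwrite('pics/s1.png',im)
```

```text
side nut 159 90 [612.37191564  -4.13337395  59.54232797] rect ((614.2463989257812, -3.4856033325195312), (69.07081604003906, 15.830221176147461), 68.93748474121094) ang -111.03960409533336
 bowl 170 (array([496.95822444, 299.87894057]), np.float64(71.59594329550914))
 stud 66 [495.65907595 298.39942998 154.50803833] 180.3220387531718
no yellow
```

View pics/s1.png

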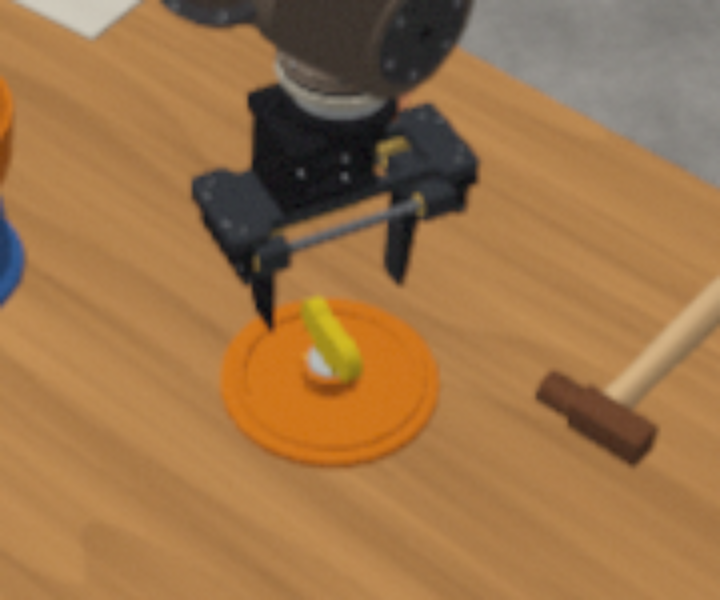

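The crop shows the fingers, at (268,325) and (400,280), straddling the nut at (330,340). I'll go down and grip.

Request:
send_rows(
  series="-0.02 0 0.5 0 0 0;0 0 0.45 0 0 0;0 0 0.07 0 0 0;0 0 0 0 0 0",
)

```text
t: 4.58
eef_pos: [613.6, -0.4, 112.6]
tcp_rot: [3.14, -0.001, 1.187]
ft_force: [-0.0, 0.6, -0.2]
opening: 1.001
grip_force: 0.0
```

Request:
send_rows(
  series="0 0 0 0 0 0;0 0 0 0 0 0;0 0 0 0 0 0;0 0 0 0 0 0;0 0 0 0 0 0",
  fingers=0,
)

```text
t: 5.2
eef_pos: [613.0, -0.5, 111.0]
tcp_rot: [-3.142, -0.0, 1.186]
ft_force: [0.2, -0.4, 0.2]
opening: 0.531
grip_force: 0.0
```

Request:
send_rows(
  series="0 0 0 0 0 0;0 0 0 0 0 0;0 0 0 0 0 0;0 0 0 0 0 0;0 0 0 0 0 0",
)

```text
t: 5.82
eef_pos: [613.1, -0.6, 111.0]
tcp_rot: [3.141, -0.0, 1.186]
ft_force: [0.7, -0.5, -0.4]
opening: 0.126
grip_force: 30.0
```

Request:
send_rows(
  series="0 0 0 0 0 0;0 0 0 0 0 0",
)

```text
t: 6.08
eef_pos: [613.1, -0.5, 111.1]
tcp_rot: [3.141, -0.0, 1.186]
ft_force: [1.7, -0.2, -0.3]
opening: 0.123
grip_force: 30.0
```

Request:
send_rows(
  series="0 0 -0.2 0 0 0;0 0 -0.5 0 0 0;0 0 -0.6 0 0 0;0 0 -0.6 0 0 0;0 0 -0.6 0 0 0",
)

```text
t: 6.7
eef_pos: [612.5, -0.4, 262.7]
tcp_rot: [-3.141, 0.0, 1.186]
ft_force: [0.6, 0.1, -3.5]
opening: 0.123
grip_force: 30.0
```

Request:
send_rows(
  series="0 0 -0.6 0 0 0;0 0 -0.4 0 0 0;0 0 -0.2 0 0 0;0 0 0 0 0 0;0 0 0 0 0 0",
)

```text
t: 7.32
eef_pos: [612.7, -0.5, 331.9]
tcp_rot: [-3.14, 0.0, 1.186]
ft_force: [-0.6, 0.3, -3.6]
opening: 0.121
grip_force: 30.0
```

Run:
```python
from m import *
c=cam('side');P=pts(c)
im=cv2.resize(c['color'][60:260,200:440,::-1],None,fx=3,fy=3);cv2.imwrite('pics/s2.png',im)
s=env.state();print(s['eef_pos'],s['tcp_rot'],s['ft_force'])
def lidfit(n):
    c=cam(n);P=pts(c);e=s['eef_pos'];o=orange(c)&(np.linalg.norm(P[...,:2]-e[:2],axis=2)<110)&(P[...,2]>150)
    q=P[o];q=q[abs(q[:,2]-np.median(q[:,2]))<25]
    A=np.c_[q[:,:2]-e[:2],np.ones(len(q))];print(n,len(q),'plane',np.linalg.lstsq(A,q[:,2],rcond=None)[0])
    k=q[:,:2].astype(np.float32);h=cv2.convexHull(k)[:,0].astype(float);print(circ(h),cv2.minEnclosingCircle(k))
lidfit('top');lidfit('side')
```

```text
[ 6.12715606e+02 -4.91426475e-01  3.31840461e+02] [-3.13965909e+00  4.69240041e-04  1.18646096e+00] [ 0.19949613  0.62374639 -3.10327981]
top 6 plane [ 3.30375346e-02 -2.17292667e+00  1.20969220e+02]
(array([651.14875836, -51.76402972]), np.float64(3.7912485354404484)) ((651.3638916015625, -50.971336364746094), 4.107953071594238)
side 55 plane [5.80900506e-02 1.02699718e-01 2.36714417e+02]
(array([610.6207909 ,  -1.19180362]), np.float64(77.78577344051968)) ((613.530517578125, -7.1482062339782715), 79.29147338867188)
```

View pics/s2.png

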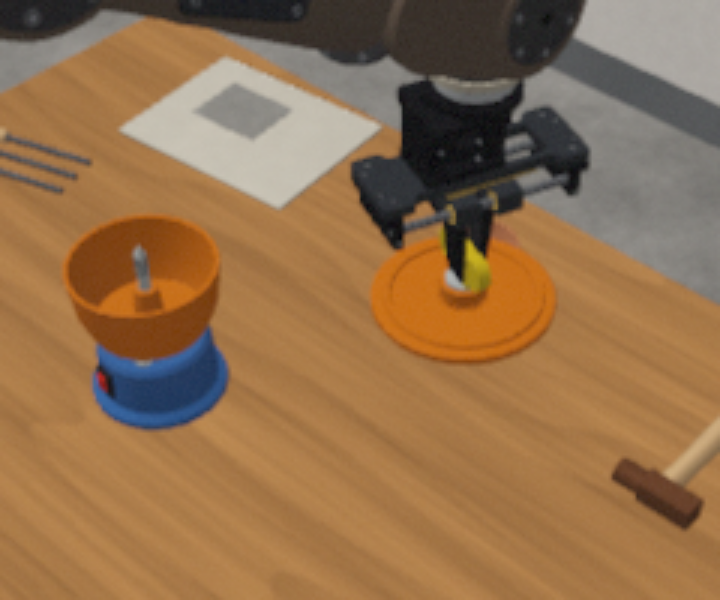

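The crop shows the lid hanging level at (463,295), held by the nut, and the bowl with its stud at (140,265). Next I carry it over the bowl.

Request:
send_rows(
  series="0.2 -0.19 0 0 0 0;0.4 -0.37 0 0 0 0;0.5 -0.46 0 0 0 0;0.5 -0.46 0 0 0 0;0.5 -0.46 0 0 0 0",
)

```text
t: 8.1
eef_pos: [551.2, 161.8, 332.9]
tcp_rot: [-3.141, -0.0, 1.187]
ft_force: [0.8, -0.3, -3.3]
opening: 0.122
grip_force: 30.0
```

Request:
send_rows(
  series="0.5 -0.46 0 0 0 0;0.5 -0.46 0 0 0 0;0.4 -0.37 0 0 0 0;0.3 -0.29 0 0 0 0;0.14 -0.13 0 0 0 0",
)

```text
t: 8.72
eef_pos: [497.4, 302.2, 332.9]
tcp_rot: [-3.141, 0.0, 1.188]
ft_force: [0.5, -0.5, -3.5]
opening: 0.124
grip_force: 30.0
```

Request:
send_rows(
  series="0 0 0 0 0 -0.5;0 0 0 0 0 -1;0 0 0 0 0 -1;0 0 0 0 0 -0.5;0 0 0 0 0 0",
)

```text
t: 9.35
eef_pos: [498.5, 300.6, 333.0]
tcp_rot: [-3.141, 0.0, 1.709]
ft_force: [-0.6, -0.9, -2.7]
opening: 0.121
grip_force: 30.0
```

```bash
cat > l.py <<'E'
from m import *
s=env.state();print(s['eef_pos'],s['tcp_rot'],s['ft_force'],s['moment'],s['joints'])
def lidfit(n,tag):
    c=cam(n);P=pts(c);e=s['eef_pos'];u=e[2]-111
    o=orange(c)&(np.linalg.norm(P[...,:2]-e[:2],axis=2)<110)&(P[...,2]>u-5)&(P[...,2]<u+16)
    q=P[o]; print(n,len(q))
    if len(q)>20:
        A=np.c_[q[:,:2]-e[:2],np.ones(len(q))];print('plane',np.linalg.lstsq(A,q[:,2],rcond=None)[0])
        k=q[:,:2].astype(np.float32);print(circ(cv2.convexHull(k)[:,0].astype(float)),cv2.minEnclosingCircle(k))
    if tag: cv2.imwrite('pics/'+tag,cv2.resize(c['color'][80:230,150:340,::-1],None,fx=4,fy=4))
E
python3 - <<'E'
from l import *
lidfit('top',None);lidfit('side','s3.png')
E
```

```text
[498.54462478 300.56164485 332.95261216] [-3.14144719e+00  5.69461106e-05  1.70904972e+00] [-0.63751406 -0.87236372 -2.6989846 ] [-0.09207397  0.04502275 -0.01164527] [ 4.29090700e-01  3.91079573e-01  1.61384573e+00 -1.41534348e-05
  1.13682304e+00  2.90843267e-01]
top 2474
plane [3.15240182e-03 2.37851788e-03 2.29916304e+02]
(array([499.1695824 , 301.04687562]), np.float64(78.41286441004328)) ((499.252197265625, 302.19268798828125), 79.66670227050781)
side 133
plane [4.96771662e-02 5.49167541e-02 2.31249188e+02]
(array([495.63946561, 298.31917474]), np.float64(77.6062337201241)) ((497.2398986816406, 299.39178466796875), 79.91854858398438)
```

View pics/s3.png

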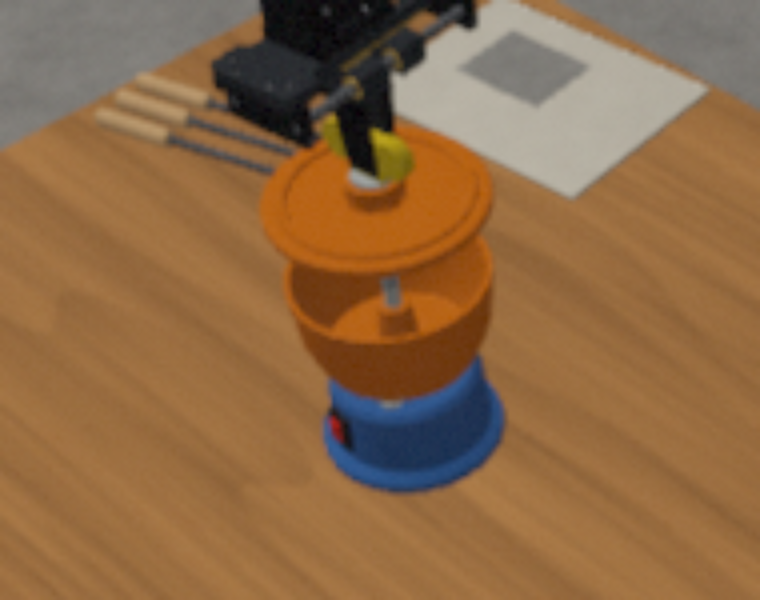

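The crop shows the lid level above the bowl, at (378,195), with the stud at (392,290) underneath. I'll shift 1.5 mm and lower it.

Request:
send_rows(
  series="0.025 0 0.2 0 0 0;0 0 0.2 0 0 0;0 0 0.15 0 0 0;0 0 0.15 0 0 0;0 0 0 0 0 0",
)

```text
t: 10.07
eef_pos: [498.3, 302.2, 290.2]
tcp_rot: [-3.14, 0.0, 1.71]
ft_force: [-0.1, 0.2, -3.4]
opening: 0.122
grip_force: 30.0
```

Request:
send_rows(
  series="0 0 0.1 0 0 0;0 0 0.1 0 0 0;0 0 0.05 0 0 0;0 0 0 0 0 0",
)

```text
t: 10.58
eef_pos: [498.4, 302.2, 275.8]
tcp_rot: [-3.141, -0.0, 1.71]
ft_force: [0.1, 0.3, -2.9]
opening: 0.125
grip_force: 30.0
```

Request:
send_rows(
  series="0 0 0.04 0 0 0;0 0 0.03 0 0 0;0 0 0 0 0 0",
)

```text
t: 10.95
eef_pos: [498.4, 302.2, 271.7]
tcp_rot: [-3.141, -0.0, 1.71]
ft_force: [-0.4, 0.1, -3.6]
opening: 0.124
grip_force: 30.0
```

Request:
send_rows(
  series="0 0 0.015 0 0 0;0 0 0 0 0 0",
)

```text
t: 11.2
eef_pos: [498.4, 302.3, 271.5]
tcp_rot: [3.141, -0.0, 1.71]
ft_force: [-2.0, -1.1, 3.0]
opening: 0.122
grip_force: 30.0
```

Contact came at the expected height, with about 7 N of press. Now I turn clockwise.

Request:
send_rows(
  series="0 0 0 0 0 0.5;0 0 0 0 0 0.7;0 0 0 0 0 0.7;0 0 0 0 0 0.7;0 0 0 0 0 0.4",
)

```text
t: 11.82
eef_pos: [497.6, 302.4, 271.5]
tcp_rot: [-3.14, 0.0, 1.184]
ft_force: [-7.4, -0.0, 6.4]
opening: 0.126
grip_force: 30.0
```

Run:
```python
from l import *
lidfit('top',None)
```

```text
[497.62074474 302.37719804 271.47914661] [-3.14030467e+00  2.33599133e-04  1.18353457e+00] [-7.4199527  -0.03049008  6.41527294] [-0.1527136   1.31316115  0.01240389] [4.32342561e-01 4.52378252e-01 1.69044648e+00 9.29340268e-04
 9.99817915e-01 8.19101794e-01]
top 2132
plane [ 1.09286638e-03 -1.48349118e-03  1.68519171e+02]
(array([499.23131646, 304.697457  ]), np.float64(79.16074602933385)) ((499.5495910644531, 304.35296630859375), 79.67868041992188)
```

Request:
send_rows(
  series="0 0 0 0 0 0.5;0 0 0 0 0 0.7;0 0 0 0 0 0.7;0 0 0 0 0 0.7;0 0 0 0 0 0.4",
)

```text
t: 12.5
eef_pos: [497.9, 302.7, 271.5]
tcp_rot: [-3.141, -0.0, 0.66]
ft_force: [-5.8, 2.8, 4.5]
opening: 0.125
grip_force: 30.0
```

Run:
```python
from l import *
```

```text
[497.93436841 302.68987956 271.4955841 ] [-3.14053543e+00 -4.13469733e-04  6.59869115e-01] [-5.83003335  2.80133123  4.52582543] [0.38387538 1.0385652  0.03208126] [4.32491454e-01 4.52618826e-01 1.68996325e+00 1.33581100e-03
 9.98846479e-01 1.34269550e+00]
```

Request:
send_rows(
  series="0 0 0 0 0 0.3;0 0 0 0 0 0.3;0 0 0 0 0 0",
)

```text
t: 12.88
eef_pos: [498.1, 302.7, 271.5]
tcp_rot: [-3.14, -0.001, 0.557]
ft_force: [-4.0, 3.3, 4.2]
opening: 0.123
grip_force: 30.0
```

```bash
python3 -c "
from h import *
s=env.state();print(s['tcp_rot'],s['moment'],s['ft_force'])"
```

```text
[-3.14049697e+00 -6.57879031e-04  5.57268420e-01] [0.42850311 0.88901002 0.02560201] [-3.99673019  3.2892995   4.2041129 ]
```

Request:
send_rows(
  series="0 0 0 0 0 0.3;0 0 0 0 0 0.2;0 0 0 0 0 0",
)

```text
t: 13.25
eef_pos: [498.1, 302.8, 271.5]
tcp_rot: [-3.14, -0.001, 0.47]
ft_force: [-3.7, 3.0, 3.9]
opening: 0.126
grip_force: 30.0
```

```bash
python3 -c "
from h import *
s=env.state();print(s['tcp_rot'],s['moment'],s['ft_force'])"
```

```text
[-3.14046943e+00 -6.99683946e-04  4.70350586e-01] [ 0.49072703  0.8930571  -0.01477509] [-3.72127086  2.95539469  3.94619483]
```

Request:
send_rows(
  series="0 0 0 0 0 0.3;0 0 0 0 0 0",
)

```text
t: 13.5
eef_pos: [498.5, 302.6, 271.5]
tcp_rot: [-3.141, -0.001, 0.419]
ft_force: [-1.5, 2.5, 5.2]
opening: 0.125
grip_force: 30.0
```

```bash
python3 -c "
from h import *
s=env.state();print(s['tcp_rot'],s['moment'],s['ft_force'])"
```

```text
[-3.14116290e+00 -1.25954881e-03  4.19035375e-01] [0.36425738 0.53413813 0.10121461] [-1.49715623  2.51473413  5.22638423]
```

Request:
send_rows(
  series="0 0 0 0 0 0.3;0 0 0 0 0 0",
)

```text
t: 13.75
eef_pos: [498.8, 302.3, 271.5]
tcp_rot: [3.142, -0.002, 0.368]
ft_force: [-1.0, 0.1, 5.4]
opening: 0.125
grip_force: 30.0
```

```bash
python3 -c "
from h import *
s=env.state();print(s['tcp_rot'],s['moment'],s['ft_force'])"
```

```text
[ 3.14156299e+00 -1.54644952e-03  3.67624019e-01] [0.05943979 0.23846256 0.30159455] [-1.0368841   0.12646784  5.43748713]
```

Request:
send_rows(
  series="0 0 0 0 0 0.2;0 0 0 0 0 0",
)

```text
t: 14.0
eef_pos: [498.8, 302.3, 271.5]
tcp_rot: [3.141, -0.002, 0.333]
ft_force: [0.0, 0.7, 5.9]
opening: 0.128
grip_force: 30.0
```

```bash
python3 -c "
from h import *
s=env.state();print(s['tcp_rot'],s['moment'],s['ft_force'])"
```

```text
[ 3.14146754e+00 -1.57457333e-03  3.33237969e-01] [-0.08400128  0.21028716  0.36382981] [0.04298422 0.65727157 5.94534696]
```

The stop is reached: the moment rose from about 0.03 to 0.36 N m. Now I release and go up.

Request:
send_rows(
  series="0 0 0 0 0 0;0 0 0 0 0 0;0 0 0 0 0 0;0 0 0 0 0 0;0 0 0 0 0 0",
  fingers=0.7,
)

```text
t: 14.62
eef_pos: [498.4, 302.2, 270.9]
tcp_rot: [-3.141, 0.0, 0.331]
ft_force: [0.2, -0.4, -0.4]
opening: 0.592
grip_force: 0.0
```

Request:
send_rows(
  series="0 0 -0.2 0 0 0;0 0 -0.6 0 0 0;0 0 -0.8 0 0 0;0 0 -0.6 0 0 0;0 0 0 0 0 0",
)

```text
t: 15.25
eef_pos: [498.6, 302.4, 406.6]
tcp_rot: [-3.141, -0.006, 0.331]
ft_force: [-0.4, -0.4, -0.3]
opening: 0.697
grip_force: 0.0
```

Request:
send_rows(
  series="0 -0.6 0 0 0 0;0 -0.8 0 0 0 0;0 -0.8 0 0 0 0;0 -0.5 0 0 0 0;0 0 0 0 0 0",
)

```text
t: 15.88
eef_pos: [444.7, 456.8, 402.0]
tcp_rot: [3.141, 0.001, 0.334]
ft_force: [1.1, -0.5, -0.4]
opening: 0.7
grip_force: 0.0
```

Run:
```python
from h import *
e=np.array([498.5,302.5])
for n in('top','side'):
    c=cam(n);P=pts(c)
    near=np.linalg.norm(P[...,:2]-e,axis=2)<100
    q=P[near&orange(c)&(P[...,2]>158)&(P[...,2]<176)]
    A=np.c_[q[:,:2]-e,np.ones(len(q))];print(n,len(q),np.linalg.lstsq(A,q[:,2],rcond=None)[0],cv2.minEnclosingCircle(q[:,:2].astype(np.float32)))
    Y=P[near&yellow(c)&(P[...,2]>200)&(P[...,2]<235)]
    print(' nut',len(Y),Y.mean(0),cv2.minAreaRect(Y[:,:2].astype(np.float32)))
    cv2.imwrite('pics/f_%s.png'%n,cv2.resize(c['color'][...,::-1][80:280,150:350] if n=='side' else c['color'][...,::-1][100:300,100:300],None,fx=3,fy=3))
print(env.state()['eef_pos'],env.state()['ft_force'])
```

```text
top 3442 [1.63851674e-03 1.03898689e-03 1.68614437e+02] ((502.2687072753906, 303.87445068359375), 79.96322631835938)
 nut 267 [500.78625814 300.33453103 218.03611358] ((501.05438232421875, 302.3331604003906), (69.39865112304688, 12.726849555969238), 20.015748977661133)
side 154 [6.17805099e-02 4.53441983e-02 1.69962769e+02] ((497.6396789550781, 294.30706787109375), 78.92546844482422)
 nut 163 [497.38125547 297.37616854 214.60928283] ((499.60528564453125, 300.56585693359375), (72.49000549316406, 14.845476150512695), 19.748472213745117)
[445.64793841 455.1078298  402.37811398] [0.79128357 0.10518973 0.64805347]
```

View pics/f_side.png

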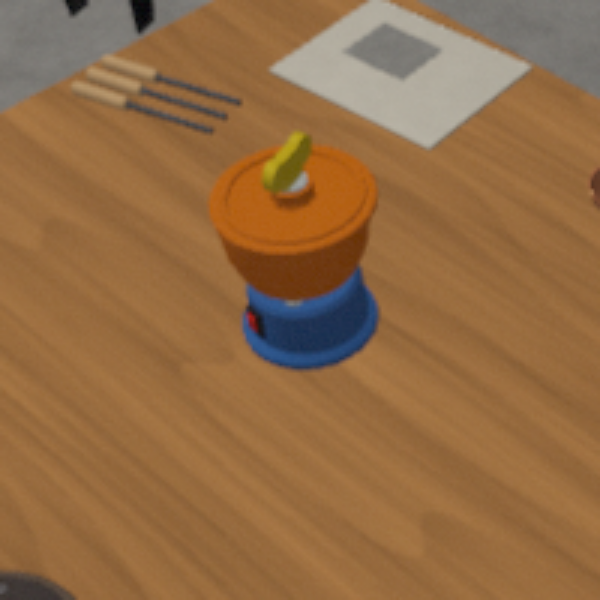

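The crop shows the lid flat on the bowl at (293,197), the nut turned at (288,163), and the gripper clear of it. I'm handing the job in.

```bash
python3 -c "
from cell import env
print(env.job_done())"
```

```text
the job is handed in; nothing more can be done
None
```

I handed the job in at about 16 s: the orange lid lies flat on the bowl over the stud, the wing nut is turned clockwise to its stop and released, and the grey lid was not touched; the hand-in returned no verdict.

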